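Hang the finished wheel's basket on the stand hook

ROBOT

A 7-joint arm with a two-finger parallel gripper is mounted at the origin on the work surface. World frame = base frame: x ahead of the robot, y to its left, z up, the work surface at z = 0. Lengths are in m, angles in degrees, forces in N, time in s.
With the tool pointing down it reaches from about 0.4 to 0.85 m from the base axis. Payload 4.5 kg.
Tool frame: the origin (TCP) lies on the centre line of the jaws, within the pads' length; the fingertips stand ctrl.tip_reach ahead of it and the grasp point (between the pads) lies 3 mm ahead of it (ctrl.tip_reach is the distance from the TCP to the fingertips, in m); z points along the fingers, y is the line along which they close (so a half turn about z gives the same grasp; the last joint's range is limited). The gripper opens to 85 mm and grips with 20 to 120 N. Pads are 22 mm wide; open, the fingers measure 114 mm over their backs; the gripper's body (76 mm by 85 mm) begins 54 mm behind the grasp point. The pads swing forward as they close: fully open they stand 13 mm farther back than shut.
Start: joints at [1.937, 39.483, -11.15, 89.685, 9.013, 51.709, -12.324], TCP at [0.625, 0, 0.253] pointing down, gripper open.
Joint ranges: [-172.22, 172.22], [-26.19, 119.32], [-84.43, 86.54], [7.71, 146.69], [-57.33, 237.33], [2.42, 119.75], [-152.13, 152.13]. Speed limits (degrees/s): [147.25, 147.25, 180, 180, 180, 180, 180].

INTERFACE

Orientations are given as [roll, pitch, yaw] about the fixed x, y, z axes, in that order (R = Rz(yaw) Ry(pitch) Rx(roll)).
In Python, from station import ctrl gives the robot as it stands.
- The arm moves only by the tool send_rows, never from a script. Its argument "commands" is a list of rows, each an object with "twist": the turn, a rotation vector about the tool's x, y, z in units of 5 degrees (1.0 is 5 degrees), a list of three; "translation": the shift along the tool's x, y, z in mm, a list of three; "grip": the opening, from 0 (shut) to 1 (fully open). In form: [{"twist": [rx, ry, rz], "translation": [tx, ty, tz], "grip": grip}, ...]. A call has 1 to 12 rows; each row shifts and turns the commanded pose from where the row before left it, along the tool's axes as they then stand; what a row does not reach is not made up. A row lasts 1/10 s, in which the tool goes at most 50 mm and 8.59 degrees, less where a joint would pass 70% of its speed; a pose out of reach is approached as far as the arm can. A call is refused whole if a number of a shift passes 50 or a number of a turn 1, either way. A call with a gripper value outside its range is refused whole. The fingers move at their own pace and stop on an object; the grip force is fixed at half the most. Time passes only in rows, so rows that do not move let the fingers close. It gives the time, the measured TCP pose, the force, the opening and the grip force at its end, in the units of the state.
- ctrl.state(): the state, without advancing time (a new reading comes with each control period).
- ctrl.snapshot(name): name is "scene" or "side" or "wrist"; returns a dict with "image" (400x640x3 uint8, red, green, blue), "camera_matrix" (3x3 intrinsics, pixels), "dist" ([k1, k2, p1, p2, k3] as OpenCV has them; the pictures are not rectified), "extrinsics" (4x4, takes a point from world to camera coordinates). Camera axes: x right, y down, z forward; pixel columns grow to the right and rows downward; lengths in m; the calibration is good to about 2 mm. A picture is of the moment at which its call begins. There is no depth.
- ctrl.job_done(): hands the job in; it is judged then, once.
Trained networks look in the newest picture that a camera, given by its name, has taken for a name from the list of things; names that differ only in an ending like _2 or _b are one class to them, and where a whole thing is asked for, a point or a joint stands for the part that bears it (a point fixed in the world has none). Each returns a list of dicts, best first, with "confidence" (0 to 1); they miss things now and then, are a little off and sometimes report something else, mostly with a low value. They report only what shows in the picture. A call takes as long as a camera call. They do not tell look-alikes from the thing itself.
- ctrl.masks_of(label, camera): "mask" (400x640 bool, what is visible of it) and "box" ([left, top, width, height] in pixels, round what is visible of it).
- ctrl.place_of(label, camera): "xy" ([column, row] in pixels: a listed point, or the origin of a listed thing).
The state is a dict: "clock": time; "q": joint angles; "joint_velocities": joint speeds; "joint_torque": joint torques, N m; "tool_pos": TCP position; "tcp_rot": TCP orientation; "wrist_force": force on the tool from outside, world axes, zero at the start; "ft_torque": the same for the moment, N m; "grip_width": finger opening in m; "grasp_force": force on a finger pad.
Only numpy, scipy, OpenCV 4.12 (cv2) and the standard library are available. Lean on these libraries where they do the work, as an engineer would, in place of code of your own. Each camera call takes 0.05 s, during which the arm holds its last target. There are 200 camera calls.

TASK

Pick up the basket that holds the wheel with the yellow hub and hang it by the middle of its handle on the hook of the stand, level and with the wheel still in it. The hook's height is set differently every time: lower the basket gently until the hook takes its weight before you let go, without dropping it or pushing hard. Leave the other basket with its wheel, the spare wheel, the hammer and the carton where they are.

Things in the scene. Friction and masses are not known exactly. Their poses are not given: they have to be found in the camera images.
- basket_a: One of two identical wheel baskets; each holds one wheel lying flat. Blue open tray, 80 (its x) x 140 (its y) x 40 mm high, walls 4 mm, with a rigid grey handle over it lengthways (see its handle point). Origin: centre of the underside, z up. Weighs 175 to 350 g empty, balanced about its middle.
- basket_b: The other of the two identical wheel baskets. Blue open tray, 80 (its x) x 140 (its y) x 40 mm high, walls 4 mm, with a rigid grey handle over it lengthways (see its handle point). Origin: centre of the underside, z up. Weighs 175 to 350 g empty, balanced about its middle.
- basket_a_handle (a point): Centre of basket_a's handle: a straight flat-sided bar along the basket's y, 14 mm wide (x), 12 mm high, its underside 95 mm and top 107 mm above the basket's origin (this point: 101 mm). An upright (14 x 8 mm) carries it at each end, y = +-65.5 mm. The opening between the tray's rim and the bar is 55 mm high and 123 mm long.
- basket_b_handle (a point): Centre of basket_b's handle: a straight flat-sided bar along the basket's y, 14 mm wide (x), 12 mm high, its underside 95 mm and top 107 mm above the basket's origin (this point: 101 mm). An upright (14 x 8 mm) carries it at each end, y = +-65.5 mm. The opening between the tray's rim and the bar is 55 mm high and 123 mm long.
- wheel_yellow: The finished wheel: black tyre with a yellow hub 34 mm across, lying loose in one of the baskets (either one). 60 mm diameter, 26 mm thick (29 mm at the hub), about 100 g. Origin: centre of the underside, z up.
- wheel_plain: An unfinished wheel: same shape with a black hub, lying loose in the other basket. 60 mm diameter, 26 mm thick (29 mm at the hub), about 100 g. Origin: centre of the underside, z up.
- stand: Fixed hook stand. Origin: on the post's axis at bench level; the hook points along the stand's -x, roughly towards the robot. Foot plate 130 mm (y) by 160 mm (x, -85 to +75 mm), 12 mm thick; dark tube 22 mm across up to 100 mm with a 30 mm collar; out of it rises a 14 mm steel column that carries the hook.
- stand_tube (a point): Top of the stand's fixed tube, on the post's axis, 100 mm above the bench. The column above it is clamped at a different height each time, which is NOT measured: the top of the hook's strap is anywhere from 130 to 215 mm above the bench. A red flat cap, 26 mm across, ends the column 10 mm above the strap's top; nothing stands higher but the tip. It gives only above 100 N.
- stand_below_hook (a point): Bench-level point straight under the hook, 70 mm from the post's axis (stand x = -70 mm). The hook: a level yellow strap 20 mm wide (y), 5 mm thick, from the post out to an upturned tip at x = -100 to -105 mm that rises 20 mm above the strap's top. Aim the bar's centre here, the bar across the strap. It hangs level if the strap is within 10 mm of the bar's middle.
- spare_wheel: Bystander: a loose black wheel lying on the bench. 60 mm diameter, 26 mm thick (29 mm at the hub), about 100 g. Origin: centre of the underside, z up.
- hammer: Bystander: a hammer lying on the bench. 260 mm long along its x, head at +x. Origin: under its mid-length, at bench level.
- carton: Bystander: open cardboard box, 200 x 160 x 90 mm. Origin: centre of the underside.
Not all that is in view belongs to the job. Leave any turquoise or white look-alike of the basket_b alone.

How it is judged (in metres and radians):
On the way, in this order (a step that is already met when the one before it is completed fails the run):
1. the basket with the yellow-hubbed wheel is lifted off the bench in the gripper (((distance between wheel_yellow and basket_a below 0.06 m and height (world z) of basket_a above 0.02 m and contact force between the fingers and basket_a above 1 N) or (distance between wheel_yellow and basket_b below 0.06 m and height (world z) of basket_b above 0.02 m and contact force between the fingers and basket_b above 1 N))), for 0.2 s.
2. its handle is lowered onto the hook and the hook bears weight while the gripper still holds it (((distance between wheel_yellow and basket_a below 0.06 m and contact force between basket_a and stand above 1 N and contact force between the fingers and basket_a above 1 N and height (world z) of basket_a below 0.1285 m and x of basket_a_handle in the frame of stand between -0.1 and -0.035 m and y of basket_a_handle in the frame of stand between -0.02 and 0.02 m) or (distance between wheel_yellow and basket_b below 0.06 m and contact force between basket_b and stand above 1 N and contact force between the fingers and basket_b above 1 N and height (world z) of basket_b below 0.1285 m and x of basket_b_handle in the frame of stand between -0.1 and -0.035 m and y of basket_b_handle in the frame of stand between -0.02 and 0.02 m))), for 0.1 s.
At the end, for the whole second after the job is handed in: The basket with the yellow-hubbed wheel in it hangs at rest on the hook: underside 25 to 128 mm above the bench, tilted under 0.2 rad, bar centre within 20 mm of the hook's centre line and 35 to 100 mm from the post's axis. The other basket stands on the bench with the plain wheel in it (((distance between wheel_yellow and basket_a below 0.06 m and x of basket_a_handle in the frame of stand between -0.1 and -0.035 m and y of basket_a_handle in the frame of stand between -0.02 and 0.02 m and height (world z) of basket_a between 0.025 and 0.1285 m and angle between basket_a's own z axis and vertical below 0.2 rad and contact force between basket_a and stand above 1.5 N and linear speed of basket_a below 0.03 m/s and angular speed of basket_a below 0.3 rad/s) or (distance between wheel_yellow and basket_b below 0.06 m and x of basket_b_handle in the frame of stand between -0.1 and -0.035 m and y of basket_b_handle in the frame of stand between -0.02 and 0.02 m and height (world z) of basket_b between 0.025 and 0.1285 m and angle between basket_b's own z axis and vertical below 0.2 rad and contact force between basket_b and stand above 1.5 N and linear speed of basket_b below 0.03 m/s and angular speed of basket_b below 0.3 rad/s)) and ((distance between wheel_plain and basket_a below 0.06 m and height (world z) of basket_a below 0.01 m and angle between basket_a's own z axis and vertical below 0.1 rad) or (distance between wheel_plain and basket_b below 0.06 m and height (world z) of basket_b below 0.01 m and angle between basket_b's own z axis and vertical below 0.1 rad))); the robot touches nothing.
It fails at once if a basket is pushed against the stand with more than 30 N (contact force between any of basket_a, basket_b and stand above 30 N).
It fails at once if a basket is tipped by more than 0.6 rad (angle between any of basket_a, basket_b's own z axis and vertical above 0.6 rad).
It fails at once if the yellow-hubbed wheel falls out of its basket (distance between wheel_yellow and basket_a above 0.08 m and distance between wheel_yellow and basket_b above 0.08 m).
It fails at once if the basket with the plain wheel, or that wheel, is moved by more than 30 mm ((distance between wheel_plain and basket_a below 0.06 m and distance of basket_a from where it was at the start of the episode above 0.03 m) or (distance between wheel_plain and basket_b below 0.06 m and distance of basket_b from where it was at the start of the episode above 0.03 m) or distance of wheel_plain from where it was at the start of the episode above 0.04 m).
It fails at once if the spare wheel, the hammer or the carton is moved by more than 30 mm (distance of any of spare_wheel, hammer, carton from where it was at the start of the episode above 0.03 m).
It also fails if it takes over 58 s, if anything falls off the work surface, if the arm or the gripper's body presses on something with over 40 N, if the wrist force passes 120 N, or if a joint passes its speed limit or range.

## Working session

There is one attempt and no reset: what is moved stays moved. The work goes in short steps, Python scripts to look and compute and a tool call to move; the robot and the scene stay as the last step left them, time stands still between calls to the robot, and variables do not carry over. Pictures are saved under pics/ and viewed, at most 10 in all, crops included, and the job is handed in when it is done.

Besides the shell and the picture viewer there is one more tool, called after "Emit:" by a JSON object that holds its "name" and its "arguments", one argument or row to a line. send_rows: Moves the arm, as the interface text tells. Its arguments: {"type":"object","properties":{"commands":{"type":"array","items":{"type":"object","properties":{"twist":{"type":"array","items":{"type":"number"}},"translation":{"type":"array","items":{"type":"number"}},"grip":{"type":"number"}}}}},"required":["commands"]}

```bash
mkdir -p pics; cat > h.py <<'E'
import numpy as np, cv2
from station import ctrl
def snap(c,name=None):
    s=ctrl.snapshot(c)
    if name: cv2.imwrite('pics/'+name+'.png',s['image'][:,:,::-1])
    return s
def ray(s,uv):
    K=np.array(s['camera_matrix']);E=np.array(s['extrinsics'])
    p=cv2.undistortPoints(np.array([[uv]],float),K,np.array(s['dist'],float))[0,0]
    R,t=E[:3,:3],E[:3,3]; o=-R.T@t; d=R.T@np.array([p[0],p[1],1.]); return o,d/np.linalg.norm(d)
def onz(s,uv,z):
    o,d=ray(s,uv); return o+d*(z-o[2])/d[2]
def tri(l):
    A=np.zeros((3,3));b=np.zeros(3)
    for o,d in l:
        P=np.eye(3)-np.outer(d,d);A+=P;b+=P@o
    x=np.linalg.solve(A,b); return x,[float(np.linalg.norm((np.eye(3)-np.outer(d,d))@(x-o))) for o,d in l]
def proj(s,X):
    E=np.array(s['extrinsics']); r=cv2.Rodrigues(E[:3,:3])[0]
    return cv2.projectPoints(np.array(X,float).reshape(-1,3),r,E[:3,3],np.array(s['camera_matrix']),np.array(s['dist'],float))[0][:,0]
E
python3 - <<'E'
from h import *
S={c:snap(c,c+'0') for c in ['scene','side','wrist']}
np.set_printoptions(precision=3,suppress=True)
print({k:v for k,v in ctrl.state().items()},ctrl.tip_reach)
for c in S:
    print(c,'cam at',ray(S[c],(320,200)))
    for l in ['basket_a','basket_a_handle','wheel_yellow','wheel_plain','stand','stand_tube','stand_below_hook','hammer','carton','spare_wheel']:
        print(c,l,[(np.round(r['xy'],1).tolist(),round(r['confidence'],2)) for r in ctrl.place_of(l,c)])
im=np.vstack([S['scene']['image'],S['side']['image']])[:,:,::-1]
cv2.imwrite('pics/both.png',cv2.resize(im,(480,600)))
E
```

```text
{'clock': 0.15, 'q': array([  1.938,  39.522, -11.148,  89.731,   9.012,  51.71 , -12.323]), 'joint_velocities': array([-0.035, -0.188, -0.007, -0.203,  0.032, -0.049, -0.013]), 'joint_torque': array([ -0.001, -53.994,  -1.268, -15.872,   0.009,   0.006,   0.   ]), 'tool_pos': array([ 0.625, -0.   ,  0.253]), 'tcp_rot': array([-179.919,    0.005,   90.005]), 'wrist_force': array([-0.029, -0.298,  0.392]), 'ft_torque': array([ 0.017,  0.044, -0.035]), 'grasp_force': 0.0, 'grip_width': 0.08556834475031223} 0.022
scene cam at (array([1.257, 0.357, 1.341]), array([-0.488, -0.266, -0.831]))
scene basket_a [([209.4, 237.3], 0.92), ([292.2, 140.9], 0.87), ([405.1, 216.0], 0.85), ([299.3, 182.7], 0.84), ([339.0, 269.0], 0.68)]
scene basket_a_handle [([409.5, 195.2], 0.71)]
scene wheel_yellow [([295.3, 179.6], 0.54)]
scene wheel_plain [([404.9, 214.2], 0.63)]
scene stand [([278.5, 245.6], 0.66)]
scene stand_tube [([270.0, 231.8], 0.72)]
scene stand_below_hook [([285.2, 228.4], 0.77), ([460.2, 256.5], 0.57)]
scene hammer [([229.2, 165.6], 0.85)]
scene carton [([429.7, 305.8], 0.91)]
scene spar
[... 445 characters left out ...]
and_tube [([398.5, 208.3], 0.74), ([278.8, 184.7], 0.61), ([284.4, 150.1], 0.54)]
side stand_below_hook [([370.3, 241.0], 0.86)]
side hammer [([366.5, 345.1], 0.73)]
side carton [([337.1, 145.3], 0.82)]
side spare_wheel [([284.5, 148.2], 0.6)]
wrist cam at (array([0.623, 0.076, 0.374]), array([-0.011, -0.292, -0.956]))
wrist basket_a [([355.1, 103.2], 0.83), ([184.9, 295.2], 0.71), ([404.8, 364.1], 0.59)]
wrist basket_a_handle []
wrist wheel_yellow [([185.4, 293.8], 0.97)]
wrist wheel_plain [([372.0, 290.0], 0.63)]
wrist stand [([359.3, 248.4], 0.67)]
wrist stand_tube [([372.2, 285.9], 0.82)]
wrist stand_below_hook [([315.2, 259.5], 0.81)]
wrist hammer []
wrist carton []
wrist spare_wheel []
```

View pics/scene0.png

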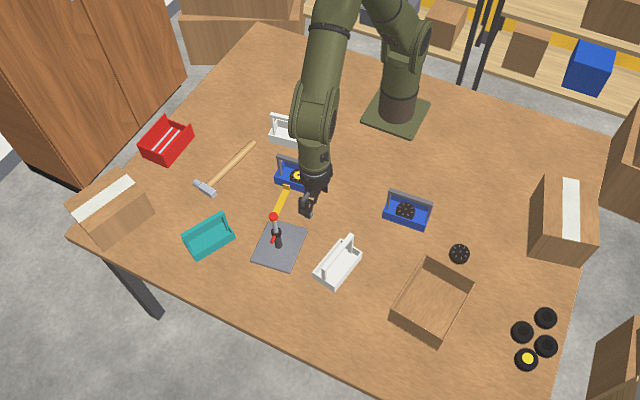

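View pics/side0.png

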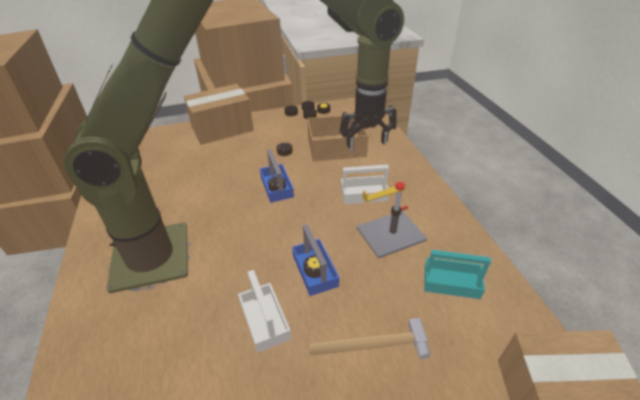

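The scene view shows the yellow-hub basket at about (298,175), partly behind the arm, and the plain one at (407,212). The stand's cap is at (273,216) and its hook tip at about (287,187). In the side view, the yellow basket is at (315,268), the plain one at (276,184), the red cap at (400,186) and the hook tip at (366,196).

View pics/wrist0.png

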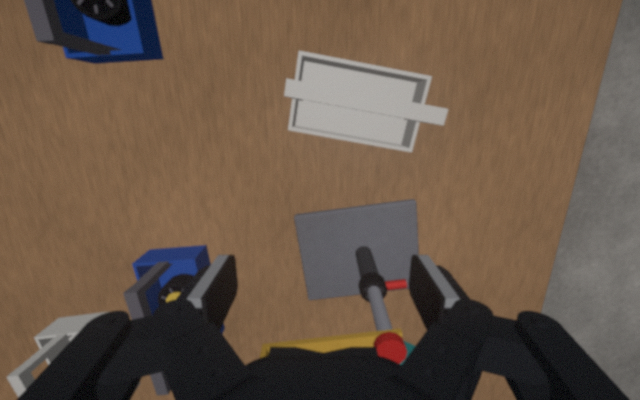

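```bash
python3 - <<'E'
from h import *
np.set_printoptions(precision=4,suppress=True)
S={c:snap(c) for c in ['scene','side','wrist']}
def t(n,**k): print(n,*tri([ray(S[c],uv) for c,uv in k.items()]))
def red(s,box):
    x0,y0,x1,y1=box; im=s['image'].astype(int); m=(im[...,0]>150)&(im[...,1]<70)&(im[...,2]<70)
    yy,xx=np.nonzero(m); k=(xx>=x0)&(xx<x1)&(yy>=y0)&(yy<y1); print('red n',k.sum()); return xx[k].mean(),yy[k].mean()
t('cap',scene=red(S['scene'],(262,205,285,222)),side=red(S['side'],(393,178,406,192)))
t('tube',scene=(270.0,231.8),side=(398.5,208.3))
t('below',scene=(285.2,228.4),side=(370.3,241))
t('below+w',scene=(285.2,228.4),side=(370.3,241),wrist=(315.2,259.5))
t('wheel',side=(317.2,267.9),wrist=(185.4,293.8))
t('basket',scene=(299.3,182.7),side=(315.3,268.8),wrist=(184.9,295.2))
t('basket sw',side=(315.3,268.8),wrist=(184.9,295.2))
for c,p in [('scene',(285.2,228.4)),('side',(370.3,241)),('wrist',(315.2,259.5))]: print(c,'below z0',onz(S[c],p,0))
E
```

```text
red n 44
red n 20
cap [ 0.6793 -0.1097  0.1771] [0.00024261898540639697, 0.00024261898540637675]
tube [ 0.6876 -0.1166  0.1027] [0.005062484155802777, 0.005062484155802848]
below [ 0.6105 -0.1201  0.0007] [0.0034154983969649742, 0.003415498396965124]
below+w [ 0.6114 -0.1216  0.0028] [0.0027771594044639905, 0.004759440698660517, 0.002977624254482683]
wheel [ 0.4327 -0.175   0.0118] [0.003841839381074219, 0.003841839381074165]
basket [ 0.4323 -0.172   0.0047] [0.009381578684003784, 0.0010001196981092042, 0.009141960068242343]
basket sw [ 0.4292 -0.1771  0.011 ] [0.0016634433844289354, 0.0016634433844289983]
scene below z0 [ 0.6132 -0.1222  0.    ]
side below z0 [ 0.6083 -0.117   0.    ]
wrist below z0 [ 0.6131 -0.1258  0.    ]
```

The wrist view shows the stand's foot at (360,250), the cap at (390,347), the hook strap low at (330,345) mostly hidden by the fingers, and the yellow basket at lower left (175,290). I'll move back and up to get both clear.

Emit:
{"name": "send_rows", "arguments": {
  "commands": [
    {"twist": [0, 0, 0], "translation": [-22, -24, -12], "grip": 1},
    {"twist": [0, 0, 0], "translation": [-22, -24, -12], "grip": 1},
    {"twist": [0, 0, 0], "translation": [-22, -24, -12], "grip": 1},
    {"twist": [0, 0, 0], "translation": [-22, -24, -12], "grip": 1},
    {"twist": [0, 0, 0], "translation": [0, 0, 0], "grip": 1},
    {"twist": [0, 0, 0], "translation": [0, 0, 0], "grip": 1}
  ]
}}

```text
clock: 2.4
tool_pos: [0.5291, -0.0884, 0.3019]
tcp_rot: [179.9, 0.0, 89.9]
wrist_force: [0.1, 0.1, 0.1]
grip_width: 0.0856
grasp_force: 0.0
```

```bash
python3 - <<'E'
from h import *
import pickle
s=snap('wrist','wrist1'); pickle.dump(s,open('w1.pkl','wb'))
pickle.dump([snap('scene','scene1'),snap('side','side1')],open('ss1.pkl','wb'))
np.set_printoptions(precision=3,suppress=True)
print(ctrl.state()['tool_pos'],ctrl.state()['tcp_rot'],ctrl.state()['wrist_force'])
for c in ['wrist','side','scene']:
  for l in ['basket_a','basket_a_handle','wheel_yellow','stand','stand_tube','stand_below_hook']:
    print(c,l,[(np.round(r['xy'],1).tolist(),round(r['confidence'],2)) for r in ctrl.place_of(l,c)])
E
```

```text
[ 0.53  -0.087  0.301] [179.989  -0.055  90.106] [ 0.706  0.329 -1.255]
wrist basket_a [([456.9, 300.3], 0.91), ([169.7, 285.8], 0.86), ([425.5, 30.3], 0.64)]
wrist basket_a_handle []
wrist wheel_yellow [([255.3, 220.6], 0.97), ([455.4, 197.4], 0.74)]
wrist stand [([425.6, 177.7], 0.93)]
wrist stand_tube [([453.5, 198.0], 0.61), ([240.5, 250.7], 0.58), ([378.4, 186.4], 0.48)]
wrist stand_below_hook [([239.9, 252.6], 0.64), ([378.9, 189.3], 0.56)]
side basket_a [([277.3, 184.8], 0.93), ([452.0, 282.6], 0.88), ([266.6, 320.9], 0.7), ([361.9, 196.3], 0.67), ([272.2, 166.5], 0.3)]
side basket_a_handle [([273.1, 165.6], 0.75), ([337.5, 142.6], 0.68)]
side wheel_yellow [([316.8, 269.7], 0.61), ([280.8, 185.4], 0.52)]
side stand [([393.3, 234.4], 0.73)]
side stand_tube [([395.4, 208.0], 0.74)]
side stand_below_hook [([371.5, 240.3], 0.81)]
scene basket_a [([297.6, 178.7], 0.92), ([403.8, 213.9], 0.82), ([292.3, 139.4], 0.66), ([206.3, 240.4], 0.65), ([340.8, 268.8], 0.56)]
scene basket_a_handle [([409.7, 195.3], 0.7)]
scene wheel_yellow [([293.6, 177.3], 0.81)]
scene stand [([277.2, 249.2], 0.87), ([296.5, 179.1], 0.67), ([294.0, 163.1], 0.24)]
scene stand_tube [([272.1, 230.0], 0.73)]
scene stand_below_hook [([286.5, 227.9], 0.66)]
```

View pics/wrist1.png

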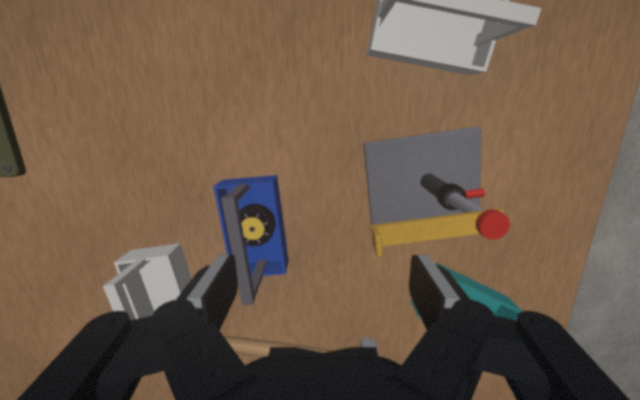

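The wrist view now shows the whole yellow basket, with its bar from about (230,193) to (247,303). It also shows the hook strap from (478,228) to its tip at (378,240), and the cap at (493,225). I'll solve for the poses and check them with overlays.

```bash
python3 - <<'E'
from h import *
import pickle
from scipy.optimize import least_squares
np.set_printoptions(precision=4,suppress=True)
w=pickle.load(open('w1.pkl','rb')); sc,si=pickle.load(open('ss1.pkl','rb'))
def red(s,box):
    x0,y0,x1,y1=box; im=s['image'].astype(int); m=(im[...,0]>140)&(im[...,1]<80)&(im[...,2]<80)
    yy,xx=np.nonzero(m); k=(xx>=x0)&(xx<x1)&(yy>=y0)&(yy<y1); return xx[k].mean(),yy[k].mean()
cap=tri([ray(w,(493,224.5)),ray(sc,red(sc,(262,205,285,222))),ray(si,red(si,(393,178,406,192)))]);print('cap',cap)
print('cap ws',tri([ray(w,(493,224.5)),ray(si,red(si,(393,178,406,192)))]))
# yellow in each
def mask(s,f,box):
    x0,y0,x1,y1=box; m=f(s['image'].astype(int)); o=np.zeros_like(m); o[y0:y1,x0:x1]=m[y0:y1,x0:x1]; return o
yel=lambda im:(im[...,0]-im[...,2]>90)&(im[...,0]-im[...,1]<75)&(im[...,0]>130)&(im[...,2]<90)
ym=mask(w,yel,(370,205,480,260)); print('strap', cv2.minAreaRect(np.argwhere(ym)[:,::-1].astype(np.float32)))
ys=mask(si,yel,(355,180,400,210)); print('side strap',ys.sum(),cv2.minAreaRect(np.argwhere(ys)[:,::-1].astype(np.float32)))
zs=cap[0][2]-.010
print('strap z guess',zs,'tip on top z+.02:',onz(w,(377,234),zs+.02),'strap mids',onz(w,(400,235),zs),onz(w,(460,227.5),zs))
# stand feet: plate corners at z .012
print('plate', [onz(w,p,.012) for p in [(366,142),(480,128)]])
# basket: blue mask fit
blue=lambda im:(im[...,2]-im[...,0]>50)&(im[...,2]-im[...,1]>40)
bx=dict(w=(w,(205,165,300,285)),si=(si,(285,225,350,300)))
for k,(s,b) in bx.items():
    m=mask(s,blue,b); print(k,m.sum(),cv2.boundingRect(m.astype(np.uint8)))
for z in (.107,): print('bar ends',onz(w,(230,193.5),z),onz(w,(247,303),z))
a,b=onz(w,(230,193.5),.107),onz(w,(247,303),.107)
print('len',np.linalg.norm(a-b),'mid',(a+b)/2,'yaw',np.degrees(np.arctan2(*(a-b)[[1,0]])))
# overlays
def draw(s,X,im,c,f):
    for i,j in [(0,1),(1,2),(2,3),(3,0)]:
        P=proj(s,[X[i],X[j]]); cv2.line(im,*[tuple(int(round(v*f)) for v in p) for p in P],c,1)
def over(s,crop,f,x,y,yaw):
    im=cv2.resize(s['image'][:,:,::-1].copy(),None,fx=f,fy=f)
    R=np.array([[np.cos(yaw),-np.sin(yaw)],[np.sin(yaw),np.cos(yaw)]])
    for hx,hy,z,c in [(.04,.07,.04,(0,255,0)),(.04,.07,0,(0,255,255)),(.007,.0695,.107,(0,0,255))]:
        X=[[*(R@[sx*hx,sy*hy]+[x,y]),z] for sx,sy in[(1,1),(1,-1),(-1,-1),(-1,1)]]; draw(s,X,im,c,f)
    x0,y0,x1,y1=[int(v*f) for v in crop]; return im[y0:y1,x0:x1]
m=(a+b)/2; yaw=np.arctan2(*(a-b)[[1,0]])-np.pi/2
A=over(w,(195,160,310,310),4,m[0],m[1],yaw);B=over(si,(280,215,350,300),4,m[0],m[1],yaw)
H=max(len(A),len(B)); cv2.imwrite('pics/ov1.png',np.hstack([cv2.copyMakeBorder(q,0,H-len(q),0,0,0) for q in(A,B)]))
E
```

```text
cap (array([ 0.6792, -0.109 ,  0.1783]), [0.0009724554726159, 0.0007921018156991809, 0.0005723388278218652])
cap ws (array([ 0.6785, -0.1095,  0.1793]), [0.00034951536447823606, 0.00034951536447798035])
strap ((427.6346130371094, 230.673095703125), (29.025188446044922, 107.66776275634766), 78.69007110595703)
side strap 183 ((382.5174560546875, 191.23736572265625), (9.648965835571289, 37.58735656738281), 72.55281066894531)
strap z guess 0.16831538094732743 tip on top z+.02: [ 0.5744 -0.1145  0.1883] strap mids [ 0.5999 -0.1243  0.1683] [ 0.6549 -0.1168  0.1683]
plate [array([ 0.5872, -0.0549,  0.012 ]), array([ 0.7401, -0.0365,  0.012 ])]
w 2370 (214, 177, 71, 98)
si 841 (293, 240, 46, 54)
bar ends [ 0.4253 -0.1011  0.107 ] [ 0.4332 -0.2432  0.107 ]
len 0.1422841762232676 mid [ 0.4293 -0.1721  0.107 ] yaw 93.20410800243586
```

View pics/ov1.png

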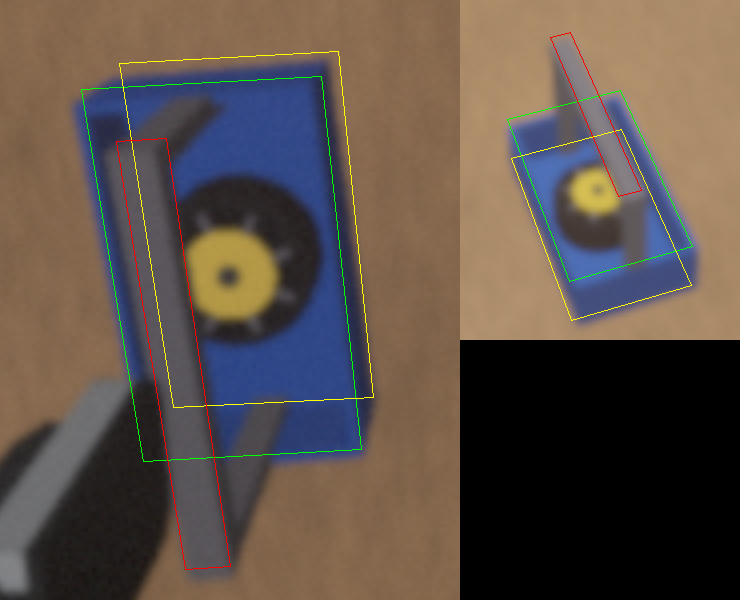

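The overlay agrees with the picture to about 2 mm, and the bar's yaw is nearer 94°. I'll move above the grasp point, 27 mm off the bar's middle so the fingers clear the strap.

Emit:
{"name": "send_rows", "arguments": {
  "commands": [
    {"twist": [0, 0, 0], "translation": [-12, -21, 28], "grip": 0.7},
    {"twist": [0, 0, 0], "translation": [-12, -21, 28], "grip": 0.7},
    {"twist": [0, 0, 0], "translation": [-12, -21, 28], "grip": 0.7},
    {"twist": [0, 0, 0], "translation": [-11, -21, 28], "grip": 0.7},
    {"twist": [0, 0, 0], "translation": [-11, -20, 28], "grip": 0.7},
    {"twist": [0, 0, -0.8], "translation": [0, 0, 0], "grip": 0.7},
    {"twist": [0, 0, 0], "translation": [0, 0, 0], "grip": 0.7},
    {"twist": [0, 0, 0], "translation": [0, 0, 0], "grip": 0.7}
  ]
}}

```text
clock: 4.25
tool_pos: [0.4261, -0.1459, 0.1616]
tcp_rot: [179.9, 0.0, 93.9]
wrist_force: [0.2, -0.2, 0.3]
grip_width: 0.0597
grasp_force: 0.0
```

```bash
python3 - <<'E'
from h import *
import pickle
np.set_printoptions(precision=4,suppress=True)
w=pickle.load(open('w1.pkl','rb'))
im=w['image'].astype(int); m=(im[...,0]-im[...,2]>90)&(im[...,0]-im[...,1]<75)&(im[...,0]>130)&(im[...,2]<90)
for c in (376,380,395,410,430,450,465):
    r=np.nonzero(m[205:262,c])[0]+205
    if len(r): print(c,r.min(),r.max(),onz(w,(c,r.min()),.168)[:2],onz(w,(c,r.max()),.168)[:2])
w2=snap('wrist','wrist2'); print(ctrl.state()['tool_pos'],ctrl.state()['tcp_rot'])
a=np.array([[.428,-.173]]);
d=np.array([-.07,.998]); n=np.array([.998,.07])
print(proj(w2,[[*(a[0]+d*sy*.0695+n*sx*.007),.107] for sx,sy in[(1,1),(1,-1),(-1,-1),(-1,1)]]))
E
```

```text
376 227 241 [ 0.5772 -0.1163] [ 0.5779 -0.1305]
380 226 255 [ 0.5808 -0.1153] [ 0.5825 -0.1451]
395 224 243 [ 0.5946 -0.1134] [ 0.5959 -0.1326]
410 222 241 [ 0.6082 -0.1114] [ 0.6099 -0.1305]
430 219 239 [ 0.6263 -0.1085] [ 0.6285 -0.1285]
450 217 236 [ 0.6445 -0.1065] [ 0.6469 -0.1255]
465 215 234 [ 0.6579 -0.1046] [ 0.6606 -0.1234]
[ 0.4263 -0.1458  0.1618] [179.8627   0.0144  93.9591]
[[336.5478 168.5443]
 [334.048  354.2828]
 [315.1099 354.3222]
 [313.2252 168.5649]]
```

View pics/wrist2.png

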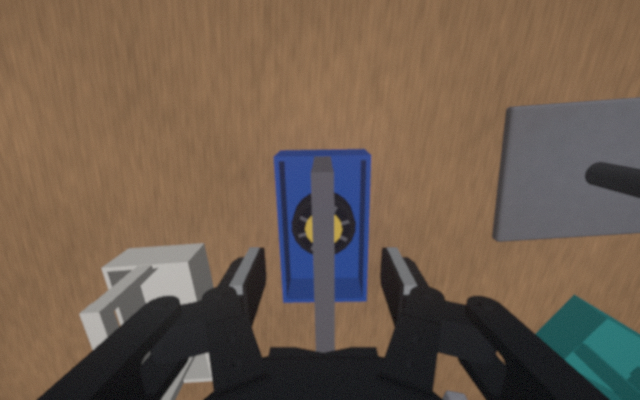

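The bar is centred between the fingers at columns 311–335, as predicted. I'll check that the white look-alike's handle, at lower left, clears the left finger.

```bash
python3 - <<'E'
from h import *
import pickle
np.set_printoptions(precision=3,suppress=True)
w=pickle.load(open('w1.pkl','rb')); sc,si=pickle.load(open('ss1.pkl','rb'))
for p in [(252,274),(272,335)]: print([onz(si,p,z)[:2] for z in(.09,.107,.12)])
w2=snap('wrist')
print([onz(w2,p,.107)[:2] for p in [(155,268),(88,318),(195,357)]])
E
```

```text
[array([ 0.27 , -0.214]), array([ 0.27 , -0.227]), array([ 0.271, -0.238])]
[array([ 0.287, -0.38 ]), array([ 0.287, -0.39 ]), array([ 0.287, -0.398])]
[array([ 0.315, -0.178]), array([ 0.264, -0.222]), array([ 0.337, -0.251])]
```

The white handle is at x ≤ 0.34 and y < -0.17, which clears the finger, so I'll descend and close.

Emit:
{"name": "send_rows", "arguments": {
  "commands": [
    {"twist": [0, 0, 0], "translation": [0, 0, 20], "grip": 0.7},
    {"twist": [0, 0, 0], "translation": [0, 0, 20], "grip": 0.7},
    {"twist": [0, 0, 0], "translation": [0, 0, 16], "grip": 0.7},
    {"twist": [0, 0, 0], "translation": [0, 0, 0], "grip": 0.7},
    {"twist": [0, 0, 0], "translation": [0, 0, 0], "grip": 0.35},
    {"twist": [0, 0, 0], "translation": [0, 0, 0], "grip": 0.2},
    {"twist": [0, 0, 0], "translation": [0, 0, 0], "grip": 0},
    {"twist": [0, 0, 0], "translation": [0, 0, 0], "grip": 0},
    {"twist": [0, 0, 0], "translation": [0, 0, 0], "grip": 0},
    {"twist": [0, 0, 0], "translation": [0, 0, 0], "grip": 0},
    {"twist": [0, 0, 0], "translation": [0, 0, 0], "grip": 0}
  ]
}}

```text
clock: 5.45
tool_pos: [0.4262, -0.1461, 0.1061]
tcp_rot: [179.8, 0.0, 94.0]
wrist_force: [0.6, 0.2, 7.0]
grip_width: 0.0129
grasp_force: 61.8
```

Emit:
{"name": "send_rows", "arguments": {
  "commands": [
    {"twist": [0, 0, 0], "translation": [0, 0, -4], "grip": 0},
    {"twist": [0, 0, 0], "translation": [0, 0, -10], "grip": 0},
    {"twist": [0, 0, 0], "translation": [0, 0, -16], "grip": 0},
    {"twist": [0, 0, 0], "translation": [0, 0, -16], "grip": 0},
    {"twist": [0, 0, 0], "translation": [0, 0, -16], "grip": 0},
    {"twist": [0, 0, 0], "translation": [0, 0, -16], "grip": 0},
    {"twist": [0, 0, 0], "translation": [0, 0, -16], "grip": 0},
    {"twist": [0, 0, 0], "translation": [0, 0, -10], "grip": 0},
    {"twist": [0, 0, 0], "translation": [0, 0, -4], "grip": 0},
    {"twist": [0, 0, 0], "translation": [0, 0, 0], "grip": 0},
    {"twist": [0, 0, 0], "translation": [0, 0, 0], "grip": 0}
  ]
}}

```text
clock: 6.55
tool_pos: [0.4245, -0.1459, 0.2128]
tcp_rot: [-179.9, -0.0, 94.0]
wrist_force: [-0.8, -1.4, -3.9]
grip_width: 0.0129
grasp_force: 60.4
```

```bash
python3 - <<'E'
from h import *
import pickle
np.set_printoptions(precision=4,suppress=True)
S=[snap(c) for c in('scene','side','wrist')]
st=ctrl.state(); print(st['tool_pos'],st['tcp_rot'],st['wrist_force'],st['ft_torque'],st['grip_width'])
a=cv2.resize(S[1]['image'][180:300,250:430],None,fx=3,fy=3); b=S[2]['image']
b=cv2.resize(b,(540,338)); cv2.imwrite('pics/lift.png',np.vstack([a[:,:540],b])[:600,:,::-1])
E
```

```text
[ 0.4246 -0.1458  0.2127] [-179.9206   -0.0275   94.0112] [ 0.5598 -0.5057 -3.2639] [ 0.1594 -0.0285 -0.0122] 0.012877049797993739
```

View pics/lift.png

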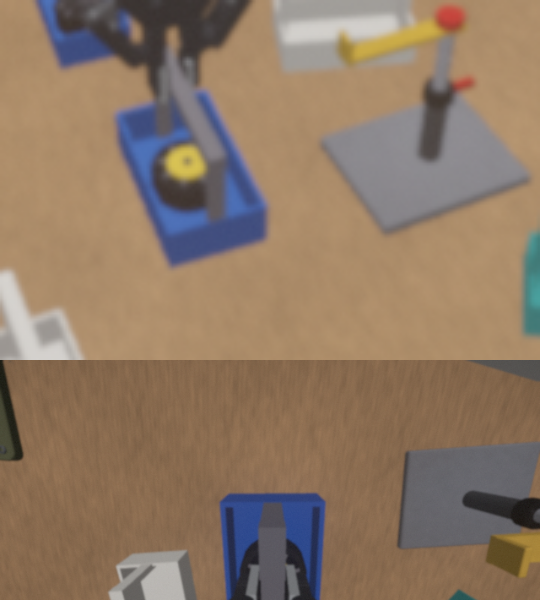

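The basket is held level off the bench, with the wheel inside. Next I'll move to the pre-hook point, about 55 mm short of the tip.

Emit:
{"name": "send_rows", "arguments": {
  "commands": [
    {"twist": [0, 0, -0.3], "translation": [0, 0, 0], "grip": 0},
    {"twist": [0, 0, -0.4], "translation": [0, 0, 0], "grip": 0},
    {"twist": [0, 0, 0], "translation": [2, 6, -1], "grip": 0},
    {"twist": [0, 0, 0], "translation": [4, 13, 0], "grip": 0},
    {"twist": [0, 0, 0], "translation": [5, 18, 0], "grip": 0},
    {"twist": [0, 0, 0], "translation": [6, 20, 0], "grip": 0},
    {"twist": [0, 0, 0], "translation": [5, 18, 0], "grip": 0},
    {"twist": [0, 0, 0], "translation": [4, 13, 0], "grip": 0},
    {"twist": [0, 0, 0], "translation": [3, 9, 0], "grip": 0},
    {"twist": [0, 0, 0], "translation": [0, 0, 0], "grip": 0},
    {"twist": [0, 0, 0], "translation": [0, 0, 0], "grip": 0},
    {"twist": [0, 0, 0], "translation": [0, 0, 0], "grip": 0}
  ]
}}

```text
clock: 7.9
tool_pos: [0.5164, -0.1051, 0.2141]
tcp_rot: [-179.9, 0.0, 97.5]
wrist_force: [0.4, -0.2, -3.9]
grip_width: 0.0126
grasp_force: 60.4
```

```bash
cat > ov.py <<'E'
from h import *
import sys
np.set_printoptions(precision=4,suppress=True)
P=np.array([.679,-.111]); ps=np.radians(7.5); u=np.array([np.cos(ps),np.sin(ps)]); v=np.array([-u[1],u[0]])
st=ctrl.state(); t=st['tool_pos']; yaw=np.radians(st['tcp_rot'][2]); tx=np.array([np.cos(yaw),np.sin(yaw)]); ty=np.array([tx[1],-tx[0]])
bar=t[:2]-.027*tx; h=t[2]-.106
print(t,st['tcp_rot'],st['wrist_force'],st['ft_torque'],'bar in stand',(bar-P)@u,(bar-P)@v,'h',h)
def rect(c,ex,ey,hx,hy,z): return [[*(c+a*hx*ex+b*hy*ey),z] for a,b in[(1,1),(1,-1),(-1,-1),(-1,1)]]
zs=.168
R=[(rect(bar,ty,tx,.04,.07,h+.04),(0,255,0)),(rect(bar,ty,tx,.04,.07,h),(0,255,255)),(rect(bar,ty,tx,.007,.0695,h+.107),(0,0,255)),
   (rect(P-.0575*u,u,v,.0475,.01,zs),(255,0,255)),(rect(P-.1025*u,u,v,.0025,.01,zs+.02),(255,0,255))]
def over(c,f,size):
    s=snap(c); im=cv2.resize(s['image'][:,:,::-1].copy(),None,fx=f,fy=f,interpolation=cv2.INTER_CUBIC)
    for X,col in R:
        cv2.polylines(im,[np.round(proj(s,X)*f).astype(np.int32)],True,col,1)
    c0=(proj(s,[[*bar,h+.07]])[0]+proj(s,[[*(P-.07*u),zs]])[0])/2*f
    x0=int(np.clip(c0[0]-size[0]/2,0,im.shape[1]-size[0]));y0=int(np.clip(c0[1]-size[1]/2,0,im.shape[0]-size[1]))
    return im[y0:y0+size[1],x0:x0+size[0]]
cv2.imwrite('pics/%s.png'%sys.argv[1],np.hstack([over('side',4,(400,400)),over('scene',4,(400,400))]))
E
python3 ov.py pre
```

```text
[ 0.5164 -0.1051  0.2141] [-179.9164    0.0134   97.455 ] [ 0.4212 -0.1593 -3.9172] [ 0.1221  0.0429 -0.0094] bar in stand -0.16043092757975996 6.959397374368087e-05 h 0.10814741855437703
```

View pics/pre.png

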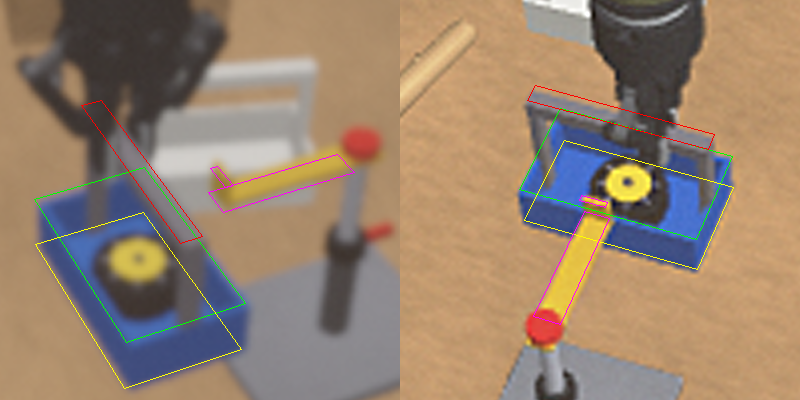

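The overlays agree with the picture to a few mm: the tray droops about 1–2° and the strap is perhaps 3 mm higher than modelled. The tip lines up with the opening, so I'll slide 90 mm along the hook, 2 mm higher.

Emit:
{"name": "send_rows", "arguments": {
  "commands": [
    {"twist": [0, 0, 0], "translation": [0, 5, -2], "grip": 0},
    {"twist": [0, 0, 0], "translation": [0, 8, 0], "grip": 0},
    {"twist": [0, 0, 0], "translation": [0, 10, 0], "grip": 0},
    {"twist": [0, 0, 0], "translation": [0, 11, 0], "grip": 0},
    {"twist": [0, 0, 0], "translation": [0, 11, 0], "grip": 0},
    {"twist": [0, 0, 0], "translation": [0, 11, 0], "grip": 0},
    {"twist": [0, 0, 0], "translation": [0, 11, 0], "grip": 0},
    {"twist": [0, 0, 0], "translation": [0, 10, 0], "grip": 0},
    {"twist": [0, 0, 0], "translation": [0, 8, 0], "grip": 0},
    {"twist": [0, 0, 0], "translation": [0, 5, 0], "grip": 0},
    {"twist": [0, 0, 0], "translation": [0, 0, 0], "grip": 0},
    {"twist": [0, 0, 0], "translation": [0, 0, 0], "grip": 0}
  ]
}}

```text
clock: 9.2
tool_pos: [0.6062, -0.0929, 0.2162]
tcp_rot: [-180.0, 0.0, 97.5]
wrist_force: [-0.5, 0.3, -4.7]
grip_width: 0.0127
grasp_force: 60.4
```

```bash
python3 ov.py over
```

```text
[ 0.6062 -0.0929  0.2162] [-179.952     0.0006   97.4952] [-0.4754  0.3192 -4.6822] [ 0.0646  0.0929 -0.0314] bar in stand -0.06980556942919942 0.00041470351033735315 h 0.11015527249176978
```

View pics/over.png

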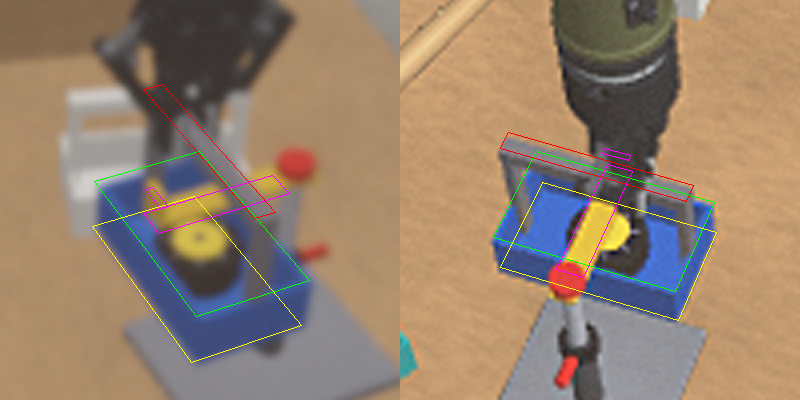

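The strap passes under the bar near its middle, with the tip in front, so I'll lower in stages.

Emit:
{"name": "send_rows", "arguments": {
  "commands": [
    {"twist": [0, 0, 0], "translation": [0, 0, 3], "grip": 0},
    {"twist": [0, 0, 0], "translation": [0, 0, 5], "grip": 0},
    {"twist": [0, 0, 0], "translation": [0, 0, 5], "grip": 0},
    {"twist": [0, 0, 0], "translation": [0, 0, 5], "grip": 0},
    {"twist": [0, 0, 0], "translation": [0, 0, 3], "grip": 0},
    {"twist": [0, 0, 0], "translation": [0, 0, 2], "grip": 0},
    {"twist": [0, 0, 0], "translation": [0, 0, 0], "grip": 0},
    {"twist": [0, 0, 0], "translation": [0, 0, 0], "grip": 0},
    {"twist": [0, 0, 0], "translation": [0, 0, 0], "grip": 0}
  ]
}}

```text
clock: 10.2
tool_pos: [0.6068, -0.0928, 0.1936]
tcp_rot: [180.0, 0.0, 97.5]
wrist_force: [-0.0, 0.1, -4.3]
grip_width: 0.0131
grasp_force: 60.4
```

Emit:
{"name": "send_rows", "arguments": {
  "commands": [
    {"twist": [0, 0, 0], "translation": [0, 0, 1], "grip": 0},
    {"twist": [0, 0, 0], "translation": [0, 0, 1], "grip": 0},
    {"twist": [0, 0, 0], "translation": [0, 0, 1], "grip": 0},
    {"twist": [0, 0, 0], "translation": [0, 0, 1], "grip": 0},
    {"twist": [0, 0, 0], "translation": [0, 0, 0], "grip": 0},
    {"twist": [0, 0, 0], "translation": [0, 0, 0], "grip": 0}
  ]
}}

```text
clock: 10.8
tool_pos: [0.6066, -0.0928, 0.1893]
tcp_rot: [180.0, -0.0, 97.5]
wrist_force: [0.1, 0.7, -3.5]
grip_width: 0.0129
grasp_force: 60.4
```

Emit:
{"name": "send_rows", "arguments": {
  "commands": [
    {"twist": [0, 0, 0], "translation": [0, 0, 1], "grip": 0},
    {"twist": [0, 0, 0], "translation": [0, 0, 1], "grip": 0},
    {"twist": [0, 0, 0], "translation": [0, 0, 0], "grip": 0},
    {"twist": [0, 0, 0], "translation": [0, 0, 0], "grip": 0}
  ]
}}

```text
clock: 11.2
tool_pos: [0.6066, -0.0928, 0.1873]
tcp_rot: [-180.0, -0.0, 97.5]
wrist_force: [-0.2, 0.5, -4.0]
grip_width: 0.0128
grasp_force: 60.4
```

Emit:
{"name": "send_rows", "arguments": {
  "commands": [
    {"twist": [0, 0, 0], "translation": [0, 0, 1], "grip": 0},
    {"twist": [0, 0, 0], "translation": [0, 0, 1], "grip": 0},
    {"twist": [0, 0, 0], "translation": [0, 0, 0], "grip": 0},
    {"twist": [0, 0, 0], "translation": [0, 0, 0], "grip": 0}
  ]
}}

```text
clock: 11.6
tool_pos: [0.6067, -0.0928, 0.1854]
tcp_rot: [180.0, 0.0, 97.5]
wrist_force: [-0.8, -0.1, -2.6]
grip_width: 0.0127
grasp_force: 60.5
```

Emit:
{"name": "send_rows", "arguments": {
  "commands": [
    {"twist": [0, 0, 0], "translation": [0, 0, 1], "grip": 0},
    {"twist": [0, 0, 0], "translation": [0, 0, 0.5], "grip": 0},
    {"twist": [0, 0, 0], "translation": [0, 0, 0], "grip": 0},
    {"twist": [0, 0, 0], "translation": [0, 0, 0], "grip": 0}
  ]
}}

```text
clock: 12.0
tool_pos: [0.6067, -0.0928, 0.185]
tcp_rot: [180.0, 0.0, 97.5]
wrist_force: [-3.3, -0.5, 5.0]
grip_width: 0.0125
grasp_force: 61.7
```

The hook has taken the weight: net force went from -4 to +5 N at a bar underside of about 0.174 m, which is the strap's height. I'll ease off slightly, then release.

Emit:
{"name": "send_rows", "arguments": {
  "commands": [
    {"twist": [0, 0, 0], "translation": [0, 0, -0.5], "grip": 0},
    {"twist": [0, 0, 0], "translation": [0, 0, 0], "grip": 0},
    {"twist": [0, 0, 0], "translation": [0, 0, 0], "grip": 0}
  ]
}}

```text
clock: 12.3
tool_pos: [0.6067, -0.0928, 0.185]
tcp_rot: [180.0, 0.0, 97.5]
wrist_force: [-3.4, 0.4, 5.9]
grip_width: 0.0124
grasp_force: 61.7
```

Emit:
{"name": "send_rows", "arguments": {
  "commands": [
    {"twist": [0, 0, 0], "translation": [0, 0, 0], "grip": 0.18},
    {"twist": [0, 0, 0], "translation": [0, 0, 0], "grip": 0.2},
    {"twist": [0, 0, 0], "translation": [0, 0, 0], "grip": 0.3},
    {"twist": [0, 0, 0], "translation": [0, 0, 0], "grip": 0.4},
    {"twist": [0, 0, 0], "translation": [0, 0, 0], "grip": 0.4},
    {"twist": [0, 0, 0], "translation": [0, 0, 0], "grip": 0.4},
    {"twist": [0, 0, 0], "translation": [0, 0, 0], "grip": 0.4}
  ]
}}

```text
clock: 13.0
tool_pos: [0.6067, -0.0928, 0.1843]
tcp_rot: [180.0, -0.0, 97.5]
wrist_force: [0.6, -0.2, -0.3]
grip_width: 0.0341
grasp_force: 0.0
```

```bash
python3 ov.py rel
```

```text
[ 0.6067 -0.0928  0.1843] [179.9948  -0.0004  97.5006] [ 0.62   -0.2473 -0.3241] [-0.0344 -0.0078  0.0331] bar in stand -0.06934943783474729 0.00046430431880315035 h 0.0782773625688905
```

View pics/rel.png

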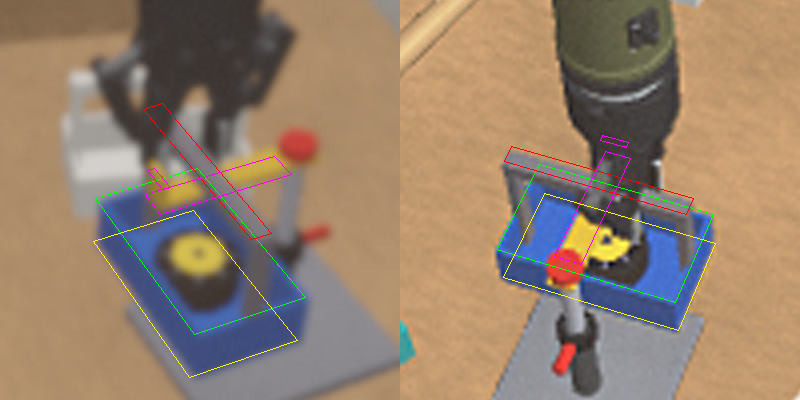

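Released: the basket hangs level on the strap with the wheel still in it, and the bar is near the strap's middle. I'll retreat straight up.

Emit:
{"name": "send_rows", "arguments": {
  "commands": [
    {"twist": [0, 0, 0], "translation": [0, 0, -3], "grip": 0.4},
    {"twist": [0, 0, 0], "translation": [0, 0, -6], "grip": 0.4},
    {"twist": [0, 0, 0], "translation": [0, 0, -10], "grip": 0.4},
    {"twist": [0, 0, 0], "translation": [0, 0, -20], "grip": 0.4},
    {"twist": [0, 0, 0], "translation": [0, 0, -25], "grip": 0.4},
    {"twist": [0, 0, 0], "translation": [0, 0, -25], "grip": 0.4},
    {"twist": [0, 0, 0], "translation": [0, 0, -15], "grip": 0.4},
    {"twist": [0, 0, 0], "translation": [0, 0, 0], "grip": 0.4},
    {"twist": [0, 0, 0], "translation": [0, 0, 0], "grip": 0.4},
    {"twist": [0, 0, 0], "translation": [0, 0, 0], "grip": 0.4}
  ]
}}

```text
clock: 14.1
tool_pos: [0.6059, -0.0928, 0.2873]
tcp_rot: [-179.9, -0.0, 97.5]
wrist_force: [-0.3, -0.4, -0.1]
grip_width: 0.0343
grasp_force: 0.0
```

```bash
python3 - <<'E'
from h import *
# stillness and place check
s1=snap('side'); s2=snap('side')
bl=lambda s:(lambda im:(im[...,2]-im[...,0]>50)&(im[...,2]-im[...,1]>40))(s['image'].astype(int))
for s in(s1,s2):
    m=bl(s); m[:,:320]=0; m[:,430:]=0; print(cv2.boundingRect(m.astype(np.uint8)),m.sum())
print([(np.round(r['xy'],1).tolist(),r['confidence']) for r in ctrl.place_of('wheel_yellow','side')], ctrl.state()['tool_pos'],ctrl.state()['wrist_force'])
print(proj(s1,[[.61,-.12,.079],[.61,-.12,.083]]))
E
```

```text
(351, 198, 51, 45) 833
(351, 198, 51, 45) 830
[([375.0, 217.6], 0.66)] [ 0.60610144 -0.09276791  0.28730361] [ 0.22103589 -0.14461415  0.76122487]
[[373.36340963 221.71095224]
 [373.47687079 220.64914274]]
```

The basket is at rest, and the wheel shows where expected.

```bash
python3 -c "
from station import ctrl
print(ctrl.job_done())"
```

```text
the job is handed in; nothing more can be done
None
```

I handed the job in with the yellow-hub basket hanging level and at rest on the hook, its wheel inside and the gripper clear; the other objects were not touched, and the hand-in returned no verdict.

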